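Draw the hidden bolt with the hooked rod and open the box

TASK

Get the wooden box under the drying rack open: its lid is held by a bolt at the back, under the rack where a hand does not fit, so take the hooked rod from its rest, reach it in under the rack and pull the bolt fully back towards you with the hook, without touching the bolt with the hand. Slide the lid all the way open to the left by its knob, and leave the rod lying back in the two notches of its rest. Do not disturb the other things on the bench.

Things in the scene. Friction and masses are not known exactly. Their poses are not given: they have to be found in the camera images.
- rod_grip (a point): Hooked rod, 170 g: its balance point, on its axis, in the handle: grasp here. x along the rod to the hook, z up as it lies in the rest (hook leg down). Dark wood handle, 22 mm wide (y), 24 mm high, x = -80 to 50 mm; 7 mm steel shaft on to x = 236, there bent square down: a 7 mm thick leg, its end 37.5 mm below the rod's axis. Behind the handle a 7 mm stub to x = -125.
- rest: Fixed pale wooden rest, base 250 x 90 x 12 mm; origin on the bench, x towards the hook. Two 12 mm thick uprights at x = -100 and 75 mm with upward 90 degree V notches, 51 mm wide at the mouth, tops at 96 mm; stub and shaft lie in them. Rod home: rod_grip at x = 0 (starts up to 4 mm off), y = 0, z = 75 mm; the handle then has 14 mm of room behind and 19 mm before it.
- box: Fixed plywood box, 320 (x) x 340 (y) mm, top of its lid 92.5 mm above the bench. Origin on the bench under its centre; x away from the robot, y left. Over its rear half, x = 0 to 200, y = -189 to 189 mm, a wire rack: bar undersides at 231 mm, parts drying on it up to 245 mm; two posts behind the box at x = 200, y = -185 and 185. Nothing stands over the front half.
- bolt (a joint): Travel of the bolt on the lid, m: 0 right in (starts 0 to 0.006, nose in the keeper behind the lid, lid locked); grows as it is pulled along the box's -x; stop at 0.045 = fully back. Lid free from about 0.03. Stays where left; slides with about 2 N.
- bolt_bar (a point): Centre of the bolt's handle: level steel crossbar along the box's y, 52 mm long, 8 mm thick, on an 8 mm stem at its middle. Centre 127, top 131, underside 123 mm above the bench; at x = 90, y = -60 mm from the box's origin with the bolt at 0. Under it and behind it (+x) runs the round bolt, its top 104 mm above the bench, through 108 mm high staples at x = 141 to 149 and 26 to 34 mm.
- lid (a joint): Travel of the lid, m: 0 closed, grows as it slides along the box's +y (left), stop at 0.12 = all the way open. Takes about 3 N once the bolt is drawn; stays where left.
- lid_knob (a point): Centre of the lid's round dark wooden knob, 26 mm across, 26 mm high (this point 117.5 mm above the bench), on a thinner neck; x = -110, y = 60 mm from the box's origin with the lid closed. Moves with the lid.
- glue_bottle: White plastic bottle, 52 mm across, 130 mm high; origin under it. Leave alone.
- varnish_jar: Amber glass jar, 64 mm across, 75 mm high; origin under it. Leave alone.
- plane: Small hand plane, 150 x 45 x 41 mm, origin under its centre. Leave alone.
- sanding_block: Cork block 70 x 45 x 30 mm, origin under its centre. Leave alone.
- offcut: Pale wood offcut 110 x 40 x 22 mm, origin under its centre. Leave alone.

How it is judged:
On the way:
1. the bolt is drawn back, to at least 36 mm, by the hooked rod in contact with it (value of joint bolt above 0.036 m and contact force between rod and bolt above 0.2 N).
At the end, for the whole second after the job is handed in: The bolt is at least 36 mm back, the lid at least 112 mm open and still, and the rod lies at rest in both notches of its rest: rod_grip within 25 mm along and 10 mm across of its home in the rest, at 65 to 85 mm height, in line with the rest within 0.15 rad (value of joint bolt above 0.036 m and value of joint lid above 0.112 m and velocity of joint lid below 0.01 m/s and x of rod_grip in the frame of rest between -0.025 and 0.025 m and y of rod_grip in the frame of rest between -0.01 and 0.01 m and z of rod_grip in the frame of rest between 0.065 and 0.085 m and angle between the x axis of rod_grip and the x axis of rest, either way round below 0.15 rad and linear speed of rod below 0.02 m/s); the robot touches nothing.
It fails at once if the hand or arm touches the bolt (contact force between the arm and bolt above 1 N).
It fails at once if the fingers touch the bolt (contact force between the fingers and bolt above 1 N).
It fails at once if another thing on the bench is moved more than 40 mm (distance of any of glue_bottle, varnish_jar, plane, sanding_block, offcut from where it was at the start of the episode above 0.04 m).
It also fails if it takes over 72 s, if anything falls off the work surface, if the arm or the gripper's body presses on something with over 40 N, if the wrist force passes 120 N, or if a joint passes its speed limit or range.

ROBOT

A 6-joint arm with a two-finger parallel gripper is mounted at the origin on the work surface. World frame = base frame: x ahead of the robot, y to its left, z up, the work surface at z = 0. Lengths are in m, angles in rad, forces in N, time in s.
With the tool pointing down it reaches from about 0.275 to 0.75 m from the base axis. Payload 10.2 kg.
Tool frame: the origin (TCP) lies between the finger pads; the fingertips stand 14 mm ahead of it and the grasp point (between the pads) lies 5 mm behind it (r.tips_ahead is the distance from the TCP to the fingertips, in m); z points along the fingers, y is the direction in which the jaws open and shut (so a half turn about z gives the same grasp; the last joint's range is limited). The gripper opens to 88 mm and grips with 3 to 60 N. Pads are 18 mm wide; open, the fingers measure 123 mm over their backs; the gripper's body (75 mm by 187 mm) begins 45 mm behind the grasp point.
Start: joints at [0.94, 0.313, 1.498, -0, 1.331, -0.223], TCP at [0.208, 0.482, 0.253] pointing down, gripper open.
Joint ranges: [-2.94, 2.94], [-0.97, 2.17], [0.19, 2.56], [-1.23, 4.37], [0.02, 3.11], [-2.88, 2.88]. Speed limits (rad/s): [2.39, 2.39, 3.01, 3.14, 3.14, 3.14].

INTERFACE

Orientations are given as a unit quaternion [w, x, y, z].
In Python, from plant import r, grab_frame, camera_model, order gives the robot as it stands.
- The arm moves only by the tool jog_arm, never from a script. Its arguments are lists of equal length, an entry for each row: "dp": the shift along the tool's x, y, z in units of 750 mm (1.0 is 750 mm), a list of three; "delta_rot": the turn, a rotation vector about the tool's x, y, z in units of 90 degrees (1.0 is 90 degrees), a list of three; "gripper": the finger opening in mm, from 0 to 88.1. In form: {"dp": [[x, y, z], ...], "delta_rot": [[ax, ay, az], ...], "gripper": [gripper, ...]}. A call has 1 to 20 rows; each row is the pose to reach, as a shift and turn from the pose commanded when the call began, along the tool's axes at that moment; what a row does not reach only later rows make up. A row lasts 1/10 s, in which the tool goes at most 50 mm and 8.59 degrees, less where a joint would pass 70% of its speed; a pose out of reach is approached as far as the arm can. A call with a number of a shift or a turn outside -1 to 1 is refused whole. A call with a gripper value outside its range is refused whole. The fingers move at their own pace and stop on an object; the grip force is fixed at half the most. Time passes only in rows, so rows that repeat a pose let the fingers close. It gives the time, the measured TCP pose, the force and the opening at its end, in the units of the state.
- r.sense(): the state, without advancing time (a new reading comes with each control period).
- grab_frame(name): name is "side" or "top"; returns the picture (480x640x3 uint8, red, green, blue); there is no depth.
- camera_model(name): a dict with "fx", "fy", "cx", "cy" (pixels), "view" (4x4, takes a point from world to camera coordinates). Camera axes: x right, y down, z forward; pixel columns grow to the right and rows downward; lengths in m; the calibration is good to about 2 mm. A picture is of the moment at which its call begins. camera_model takes no time and is no camera call.
- order.finish_job(): hands the job in, once; it reports no verdict.
The state is a dict: "time": time; "joint_positions": joint angles; "joint_velocities": joint speeds; "joint_efforts": joint torques, N m; "eef_pos": TCP position; "tool_rot": TCP orientation; "ft_force": force on the tool from outside, world axes, zero at the start; "ft_torque": the same for the moment, N m; "grip_width": finger opening in m.
Only numpy, scipy, OpenCV 4.12 (cv2) and the standard library are available. Lean on these libraries where they do the work, as an engineer would, in place of code of your own. Each camera call takes 0.05 s, during which the arm holds its last target. There are 200 camera calls.

## Working session

There is one attempt and no reset: what is moved stays moved. The work goes in short steps, Python scripts to look and compute and a tool call to move; the robot and the scene stay as the last step left them, time stands still between calls to the robot, and variables do not carry over. Pictures are saved under pics/ and viewed, about 8 in all and at most 12, crops included, and the job is handed in when it is done.

Besides the shell and the picture viewer there is one more tool, called after "Call:" by a JSON object that holds its "api" and its "payload", one argument or row to a line. jog_arm: Moves the arm, as the interface text tells. Its arguments: {"type":"object","properties":{"dp":{"type":"array","items":{"type":"array","items":{"type":"number","minimum":-1,"maximum":1}}},"delta_rot":{"type":"array","items":{"type":"array","items":{"type":"number","minimum":-1,"maximum":1}}},"gripper":{"type":"array","items":{"type":"number"}}},"required":["dp","delta_rot","gripper"]}

```bash
mkdir -p pics; cat > h.py <<'E'
import numpy as np, cv2
from plant import r, grab_frame, camera_model, order
def snap(n,f):
    im=grab_frame(n); cv2.imwrite('pics/'+f,cv2.cvtColor(im,cv2.COLOR_RGB2BGR)); return im
def ray(n,u,v,z):
    m=camera_model(n); V=np.array(m['view']); R=V[:3,:3]; c=-R.T@V[:3,3]
    d=R.T@np.array([(u-m['cx'])/m['fx'],(v-m['cy'])/m['fy'],1]); return c+d*(z-c[2])/d[2]
def proj(n,p):
    m=camera_model(n); V=np.array(m['view']); q=V[:3,:3]@np.array(p)+V[:3,3]
    return m['fx']*q[0]/q[2]+m['cx'], m['fy']*q[1]/q[2]+m['cy']
E
python3 - <<'E'
from h import *
np.set_printoptions(precision=4,suppress=True)
snap('top','t0.png'); snap('side','s0.png')
for n in('top','side'):
    V=np.array(camera_model(n)['view']); print(n,-V[:3,:3].T@V[:3,3],V[:3,:3])
print(r.sense())
E
```

```text
top [0.3409 0.0578 1.2296] [[ 0.0803 -0.9968  0.0011]
 [-0.976  -0.0789 -0.2028]
 [ 0.2022  0.0152 -0.9792]]
side [ 0.371  -0.6042  0.9362] [[ 0.9511 -0.3086 -0.014 ]
 [-0.2463 -0.73   -0.6375]
 [ 0.1865  0.6098 -0.7703]]
{'time': 0.1, 'joint_positions': array([ 0.9396,  0.3134,  1.4983, -0.    ,  1.331 , -0.2234]), 'joint_velocities': array([-0.0013, -0.0004, -0.003 , -0.0018, -0.0005, -0.0009]), 'joint_efforts': array([  0.0022, -40.2818, -25.2644,   0.0695,   0.0343,  -0.0001]), 'eef_pos': array([0.2081, 0.4818, 0.2522]), 'tool_rot': array([-0.0002,  0.2025,  0.9793, -0.0005]), 'ft_force': array([-0.0248, -0.0321, -0.4994]), 'ft_torque': array([0.0134, 0.1106, 0.0304]), 'grip_width': 0.08790517843279604}
```

View pics/t0.png

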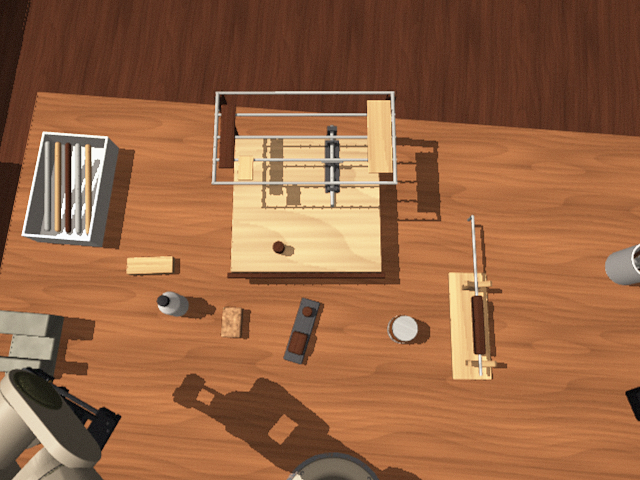

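View pics/s0.png

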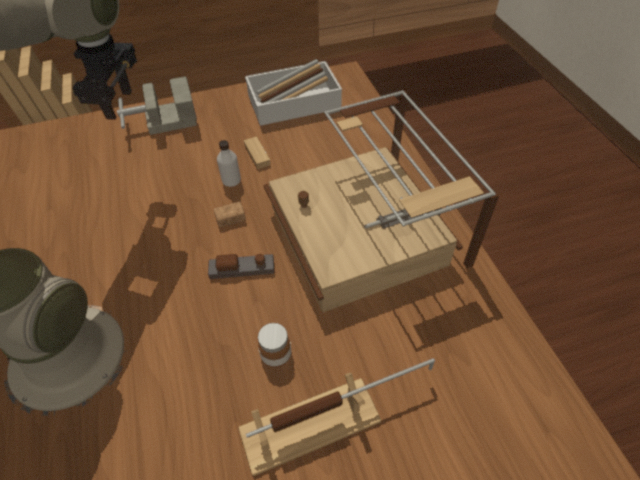

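The top view shows the box at about (231–381, 137–277), its knob at (279,247), the bolt line at column 332 and the rod from (481,374) to its hook at (472,217). The side view shows the rod from (249,436) to (432,363) and the knob at (303,198). Next I'll measure these and enlarge the bolt and rod areas.

```bash
python3 - <<'E'
from h import *
np.set_printoptions(precision=4,suppress=True)
t=cv2.imread('pics/t0.png'); s=cv2.imread('pics/s0.png')
a=cv2.resize(t[110:285,215:395],None,fx=3.3,fy=3.3,interpolation=cv2.INTER_CUBIC)
cv2.imwrite('pics/c1.png',a)
b=cv2.resize(s[150:310,255:475],None,fx=3.6,fy=3.6,interpolation=cv2.INTER_CUBIC)
cv2.imwrite('pics/c2.png',b)
# dark blobs: handle & knob
for n,im,boxes in(('top',t,{'handle':(460,285,495,365),'knob':(268,236,292,260)}),('side',s,{'handle':(265,385,350,435),'knob':(293,185,315,210)})):
    for k,(x0,y0,x1,y1) in boxes.items():
        sub=im[y0:y1,x0:x1]; m=(sub.max(2)<90).astype(np.uint8)
        c=max(cv2.findContours(m,0,2)[0],key=cv2.contourArea)
        rc=cv2.minAreaRect(c); print(n,k,np.array(rc[0])+[x0,y0],rc[1],rc[2],cv2.boxPoints(rc)+[x0,y0])
for p,z in(((481,374),.075),((472,217),.075),((479,354),.087),((477,297),.087),((279,246),.1305),((231,273),.0925),((381,273),.0925)): print(p,ray('top',*p,z))
for p,z in(((249,436),.075),((432,363),.075),((303,196),.1305)): print('side',p,ray('side',*p,z))
E
```

```text
top handle [478.0323 324.5815] (57.411468505859375, 11.204944610595703) 86.8201675415039 [[470.8462 296.2308]
 [482.0338 295.6092]
 [485.2185 352.9323]
 [474.0308 353.5538]]
top knob [280.2921 248.4326] (7.313985347747803, 10.599979400634766) 32.0053825378418 [[274.382  250.9888]
 [280.     242.    ]
 [286.2022 245.8764]
 [280.5843 254.8652]]
side handle [306.499  412.8099] (11.836846351623535, 74.58102416992188) 69.14553833007812 [[269.5446 420.5545]
 [339.2396 394.004 ]
 [343.4535 405.0653]
 [273.7584 431.6159]]
side knob [303.  201.5] (11.0, 8.0) 90.0 [[299. 196.]
 [307. 196.]
 [307. 207.]
 [299. 207.]]
(481, 374) [ 0.3223 -0.3017  0.075 ]
(472, 217) [ 0.6769 -0.275   0.075 ]
(479, 354) [ 0.3646 -0.2929  0.087 ]
(477, 297) [ 0.4892 -0.2863  0.087 ]
(279, 246) [0.5607 0.1619 0.1305]
(231, 273) [0.498  0.267  0.0925]
(381, 273) [ 0.5252 -0.0687  0.0925]
side (249, 436) [ 0.326 -0.3    0.075]
side (432, 363) [ 0.6776 -0.2771  0.075 ]
side (303, 196) [0.5606 0.1603 0.1305]
```

View pics/c1.png

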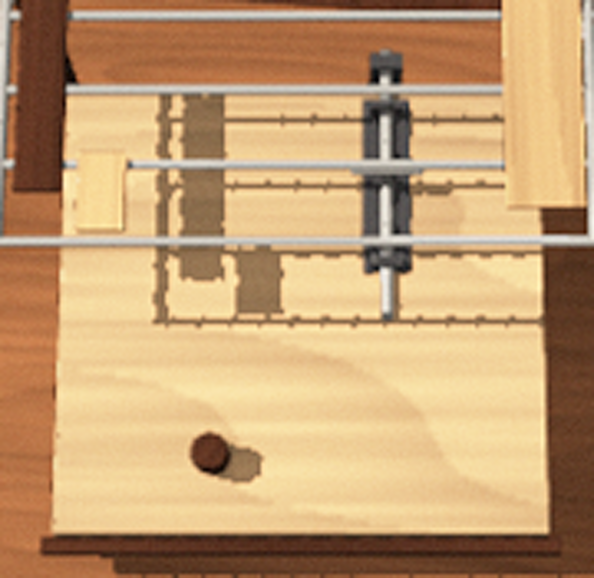

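View pics/c2.png

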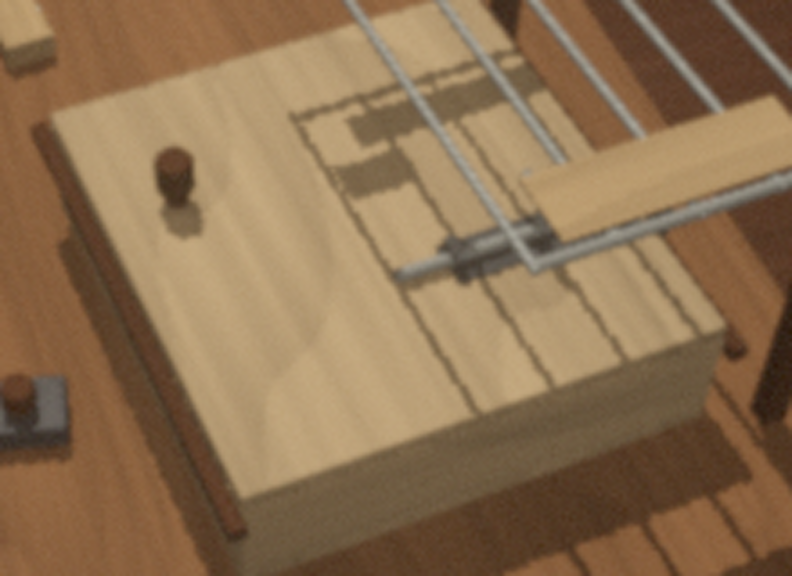

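The crops show the knob top at (278.6,247.3) in full-picture pixels and the lid corners at (230.8,271.5), (381.1,271.8) and (235.6,137.9). The crossbar sits just under the second rack bar at about (332,161), and the bolt runs along column 332 to its near end at (332.3,206).

```bash
python3 - <<'E'
from h import *
np.set_printoptions(precision=4,suppress=True)
FL,FR,BL=[ray('top',*p,.0925)[:2] for p in((230.8,271.5),(381.1,271.8),(235.6,137.9))]
print(FL,FR,BL,np.linalg.norm(FL-FR),np.linalg.norm(BL-FL),'yaw',np.arctan2(-(FL-FR)[0],(FL-FR)[1]),np.arctan2(*(BL-FL)[::-1]))
# side: front-right corner, front-left corner, back-right corner from c2
S=[ray('side',x/3.6+255,y/3.6+150,.0925)[:2] for x,y in((52,115),(243,497),(725,327))]
print('side FL FR BR',*S)
k=ray('top',278.6,247.3,.1305)[:2]; k2=ray('side',303.5,193.5,.1305)[:2]; print('knob',k,k2)
b=ray('top',332,161,.131)[:2]
for yaw in(.075,.081,.087):
    R=np.array([[np.cos(yaw),-np.sin(yaw)],[np.sin(yaw),np.cos(yaw)]])
    print(yaw,'O from knob',k-R@[-.11,.06],'from FL',FL-R@[-.16,.17],'FR',FR-R@[-.16,-.17],'BL',BL-R@[.16,.17],'BR',S[2]-R@[.16,-.17])
    O=(k+k2)/2-R@[-.11,.06]; print('bar in box',R.T@(b-O), 'bolt end', R.T@(ray('top',332.3,206,.1)[:2]-O))
# rod
for n,P in(('top',[[470.8,296.2],[482,295.6],[485.2,352.9],[474,353.6]]),): print([ray(n,*p,.075)[:2] for p in P])
# rod line fit in top: steel/bright pixel on shaft rows
print('hook end side', ray('side',431,367,.0375))
im=cv2.imread('pics/t0.png')
for y in(222,235,245,255,264,365,370,374): 
    row=im[y,460:495].astype(int); sat=row.max(1)-row.min(1); print(y,[ (460+i,int(row[i].mean())) for i in range(35) if sat[i]<45 and row[i].mean()>110])
c=cv2.resize(im[205:385,440:500],None,fx=3.3,fy=3.3,interpolation=cv2.INTER_CUBIC)
s=cv2.imread('pics/s0.png')[345:475,235:440]; s=cv2.resize(s,None,fx=2.8,fy=2.8,interpolation=cv2.INTER_CUBIC)
o=np.zeros((600,800,3),np.uint8); o[:c.shape[0],:c.shape[1]]=c; o[:s.shape[0],210:210+s.shape[1]]=s; cv2.imwrite('pics/c3.png',o)
E
```

```text
[0.5014 0.2678] [ 0.5279 -0.0688] [0.8209 0.2934] 0.3376652710841904 0.32051367363874417 yaw 0.0785859371197576 0.07977971020571463
side FL FR BR [0.5057 0.2682] [ 0.533 -0.066] [ 0.8476 -0.0417]
knob [0.5578 0.1625] [0.5639 0.1675]
0.075 O from knob [0.672  0.1109] from FL [0.6737 0.1103] FR [0.6747 0.1127] BL [0.6741 0.1119] BR [0.6753 0.1159]
bar in box [ 0.0874 -0.0593] bolt end [-0.0097 -0.0608]
0.081 O from knob [0.6723 0.1116] from FL [0.6746 0.1113] FR [0.6736 0.1136] BL [0.6752 0.111 ] BR [0.6744 0.1148]
bar in box [ 0.0867 -0.0605] bolt end [-0.0104 -0.0614]
0.087 O from knob [0.6726 0.1123] from FL [0.6755 0.1124] FR [0.6725 0.1145] BL [0.6763 0.1101] BR [0.6734 0.1138]
bar in box [ 0.086  -0.0617] bolt end [-0.0112 -0.062 ]
[array([ 0.4914, -0.2759]), array([ 0.4948, -0.3011]), array([ 0.3684, -0.3102]), array([ 0.3649, -0.2856])]
hook end side [ 0.6855 -0.2698  0.0375]
222 [(471, 145), (472, 233), (473, 212)]
235 [(472, 178), (473, 228), (474, 188)]
245 [(473, 233), (474, 220), (475, 131)]
255 [(473, 174), (474, 232), (475, 199)]
264 [(474, 234), (475, 222), (476, 135)]
365 [(479, 188), (480, 210), (481, 170)]
370 [(479, 184), (480, 233), (481, 195)]
374 [(480, 240), (481, 214)]
```

View pics/c3.png

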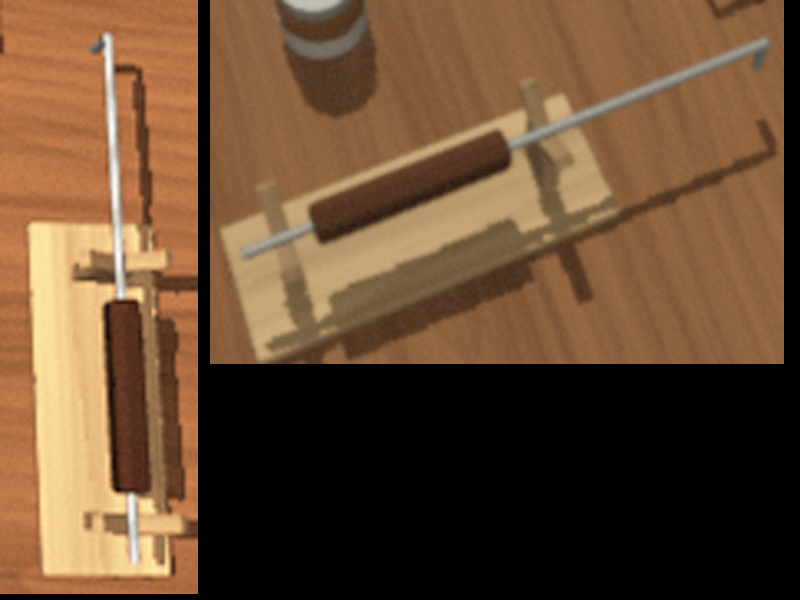

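The enlarged rod view shows the stub end at (480.6,375.3), the hook end at (472.4,215.6) and the handle on rows 295.9–353.5. Next I'll fit the rod and rest and write a move helper.

```bash
cat >> h.py <<'E'
from scipy.spatial.transform import Rotation as Ro
def go(pos,yaw,pose=None):
    """jog numbers to take TCP to pos, tool down, tool y at world angle yaw"""
    s=r.sense(); q=np.array(s['tool_rot']); R=Ro.from_quat(q[[1,2,3,0]]).as_matrix()
    y=np.array([np.cos(yaw),np.sin(yaw),0]); z=np.array([0,0,-1.]); T=np.column_stack([np.cross(y,z),y,z])
    d=R.T@(np.array(pos)-s['eef_pos'])/.75; w=Ro.from_matrix(R.T@T).as_rotvec()/(np.pi/2)
    print('dp',d.round(4),'rot',w.round(4),'rows',np.linalg.norm(d)*15,np.linalg.norm(w)*90/8.59)
def st():
    s=r.sense(); print({k:np.round(s[k],4) for k in('time','eef_pos','tool_rot','ft_force','grip_width','joint_positions')})
E
python3 - <<'E'
from h import *
np.set_printoptions(precision=4,suppress=True)
A=np.array([ray('top',u,v,.077)[:2] for u,v in((480.6,375.3),(480,370),(480,365),(474.6,264),(474.2,255),(473.7,245),(473.1,235),(472.3,222),(472.4,215.6))])
vx,vy,x0,y0=cv2.fitLine(A.astype(np.float32),2,0,.01,.01).ravel(); yaw=np.arctan2(vy,vx)
d=np.array([vx,vy]);n=np.array([-vy,vx]);c=np.array([x0,y0])
print(yaw,(A-c)@n)
t=[(A[0]-c)@d+.125,(A[-1]-c)@d-.2395]
h=[ (ray('top',x,y,.08)[:2]-c)@d for x,y in((479.8,353.5),(476.6,295.9))]
t+=[h[0]+.08,h[1]-.05]; print('grip est',[c+d*k for k in t])
for x,y in((42,575),(170,575),(28,224),(150,224)): print('base',ray('top',x/3.3+440,y/3.3+205,.012)[:2])
hs=[ray('side',210/2.8*0+ (x-210)/2.8+235,y/2.8+345,.075)[:2] for x,y in((245,254),(765,42))]; print('side',hs)
print('jar',ray('top',403,328,.075))
g=c+d*np.mean(t); print(g); go([*g,.28],yaw+np.pi/2)
E
```

```text
0.069975145 [-0.0003  0.0004 -0.0002  0.0002 -0.     -0.      0.0001  0.0004 -0.0006]
grip est [array([ 0.4441, -0.2912]), array([ 0.4408, -0.2914]), array([ 0.4458, -0.2911]), array([ 0.4427, -0.2913])]
base [ 0.3042 -0.2565]
base [ 0.3114 -0.3457]
base [ 0.5516 -0.2395]
base [ 0.5587 -0.3281]
side [array([ 0.3237, -0.2988]), array([ 0.6824, -0.2724])]
jar [ 0.4081 -0.1265  0.075 ]
[ 0.4434 -0.2912]
dp [-0.6967 -0.8218 -0.0363] rot [-0.0006 -0.0003 -0.3042] rows 16.169931559002094 3.1872046884907284
```

Call:
{"api": "jog_arm", "payload": {
  "dp": [
    [-0.1,-0.12,-0.036],
    [-0.697,-0.822,-0.036],
    [-0.697,-0.822,-0.036],
    [-0.697,-0.822,-0.036],
    [-0.697,-0.822,-0.036],
    [-0.697,-0.822,-0.036],
    [-0.697,-0.822,-0.036],
    [-0.697,-0.822,-0.036],
    [-0.697,-0.822,-0.036],
    [-0.697,-0.822,-0.036],
    [-0.697,-0.822,-0.036],
    [-0.697,-0.822,-0.036],
    [-0.697,-0.822,-0.036],
    [-0.697,-0.822,-0.036],
    [-0.697,-0.822,-0.036],
    [-0.697,-0.822,-0.036],
    [-0.697,-0.822,-0.036],
    [-0.697,-0.822,-0.036],
    [-0.697,-0.822,-0.036],
    [-0.697,-0.822,-0.036]
  ],
  "delta_rot": [
    [0,0,-0.03],
    [0,0,-0.06],
    [0,0,-0.1],
    [0,0,-0.15],
    [0,0,-0.2],
    [0,0,-0.25],
    [0,0,-0.304],
    [0,0,-0.304],
    [0,0,-0.304],
    [0,0,-0.304],
    [0,0,-0.304],
    [0,0,-0.304],
    [0,0,-0.304],
    [0,0,-0.304],
    [0,0,-0.304],
    [0,0,-0.304],
    [0,0,-0.304],
    [0,0,-0.304],
    [0,0,-0.304],
    [0,0,-0.304]
  ],
  "gripper": [80,70,70,70,70,70,70,70,70,70,70,70,70,70,70,70,70,70,70,70]
}}

```text
time: 2.1
eef_pos: [0.4435, -0.2901, 0.28]
tool_rot: [0.0, -0.035, 0.999, 0.0]
ft_force: [0.4, 0.1, 0.3]
grip_width: 0.07
```

```bash
python3 -c "
from h import *
st(); go([.443,-.2912,.070],.07+np.pi/2)"
```

```text
{'time': np.float64(2.1), 'eef_pos': array([ 0.4435, -0.2901,  0.28  ]), 'tool_rot': array([ 0.    , -0.0354,  0.9994,  0.    ]), 'ft_force': array([0.3799, 0.0584, 0.2649]), 'grip_width': np.float64(0.07), 'joint_positions': array([-8.0050e-01,  3.0540e-01,  1.4364e+00,  1.0000e-04,  1.3998e+00,
       -2.4422e+00])}
dp [ 0.0008 -0.0014  0.2799] rot [0.     0.     0.0005] rows 4.199142471103765 0.005767819343450428
```

Call:
{"api": "jog_arm", "payload": {
  "dp": [
    [0.001,-0.0015,0.06],
    [0.001,-0.0015,0.12],
    [0.001,-0.0015,0.18],
    [0.001,-0.0015,0.23],
    [0.001,-0.0015,0.265],
    [0.001,-0.0015,0.28],
    [0.001,-0.0015,0.28],
    [0.001,-0.0015,0.28],
    [0.001,-0.0015,0.28],
    [0.001,-0.0015,0.28],
    [0.001,-0.0015,0.28],
    [0.001,-0.0015,0.28],
    [0.001,-0.0015,0.28],
    [0.001,-0.0015,0.28],
    [0.001,-0.0015,0.28],
    [0.001,-0.0015,0.28],
    [0.001,-0.0015,0.28]
  ],
  "delta_rot": [
    [0,0,0],
    [0,0,0],
    [0,0,0],
    [0,0,0],
    [0,0,0],
    [0,0,0],
    [0,0,0],
    [0,0,0],
    [0,0,0],
    [0,0,0],
    [0,0,0],
    [0,0,0],
    [0,0,0],
    [0,0,0],
    [0,0,0],
    [0,0,0],
    [0,0,0]
  ],
  "gripper": [60,60,60,60,60,60,60,50,40,30,20,10,10,10,10,10,10]
}}

```text
time: 3.8
eef_pos: [0.4428, -0.2918, 0.07]
tool_rot: [-0.0, -0.035, 0.999, 0.001]
ft_force: [-1.1, 6.0, 4.6]
grip_width: 0.0217
```

```bash
python3 -c "
from h import *
st(); snap('side','s1.png')
O=np.array([.6738,.1122]);a=.080;R=np.array([[np.cos(a),-np.sin(a)],[np.sin(a),np.cos(a)]])
g=O+R@np.array([.115-.236,-.06]); print(g)
e=r.sense()['eef_pos']; go([e[0],e[1],.18],.07+np.pi/2); go([*g,.18],.08+np.pi/2)"
```

```text
{'time': np.float64(3.8), 'eef_pos': array([ 0.4428, -0.2918,  0.07  ]), 'tool_rot': array([-3.000e-04, -3.490e-02,  9.994e-01,  7.000e-04]), 'ft_force': array([-1.0992,  5.9809,  4.6031]), 'grip_width': np.float64(0.0217), 'joint_positions': array([-8.0390e-01,  5.4220e-01,  1.6846e+00,  7.0000e-04,  9.1620e-01,
       -2.4451e+00])}
[0.55798188 0.04272222]
dp [ 1.000e-04  2.000e-04 -1.466e-01] rot [ 0.0009 -0.0003 -0.    ] rows 2.199386219510886 0.00998473962686048
dp [-0.1843  0.4344 -0.1461] rot [ 0.0009 -0.0003 -0.0064] rows 7.4091516571350775 0.06790539346284372
```

Call:
{"api": "jog_arm", "payload": {
  "dp": [
    [0,0,-0.03],
    [0,0,-0.07],
    [0,0,-0.12],
    [0,0,-0.16],
    [0,0,-0.16],
    [-0.02,0.03,-0.16],
    [-0.04,0.08,-0.16],
    [-0.06,0.14,-0.16],
    [-0.085,0.2,-0.16],
    [-0.11,0.26,-0.16],
    [-0.135,0.32,-0.16],
    [-0.16,0.38,-0.16],
    [-0.175,0.415,-0.16],
    [-0.184,0.434,-0.16],
    [-0.184,0.434,-0.16],
    [-0.184,0.434,-0.16]
  ],
  "delta_rot": [
    [0,0,0],
    [0,0,0],
    [0,0,0],
    [0,0,0],
    [0,0,0],
    [0,0,0],
    [0,0,0],
    [0,0,-0.006],
    [0,0,-0.006],
    [0,0,-0.006],
    [0,0,-0.006],
    [0,0,-0.006],
    [0,0,-0.006],
    [0,0,-0.006],
    [0,0,-0.006],
    [0,0,-0.006]
  ],
  "gripper": [10,10,10,10,10,10,10,10,10,10,10,10,10,10,10,10]
}}

```text
time: 5.45
eef_pos: [0.5576, 0.0409, 0.189]
tool_rot: [-0.001, -0.039, 0.999, -0.0]
ft_force: [-0.4, -1.2, -1.9]
grip_width: 0.0219
```

```bash
python3 - <<'E'
from h import *
st(); s=snap('side','s2.png'); t=snap('top','t2.png')
a=cv2.cvtColor(np.hstack([cv2.resize(t[100:340,215:395],None,fx=2.1,fy=2.1,interpolation=2),cv2.resize(s[110:350,225:415],None,fx=2.1,fy=2.1,interpolation=2)]),4)
print(a.shape); cv2.imwrite('pics/c4.png',a)
E
```

```text
{'time': np.float64(5.45), 'eef_pos': array([0.5576, 0.0409, 0.189 ]), 'tool_rot': array([-7.000e-04, -3.930e-02,  9.992e-01, -1.000e-04]), 'ft_force': array([-0.4036, -1.2165, -1.8715]), 'grip_width': np.float64(0.0219), 'joint_positions': array([-1.3620e-01,  4.4300e-01,  1.4835e+00, -5.0000e-04,  1.2164e+00,
       -1.7855e+00])}
(504, 777, 3)
```

View pics/c4.png

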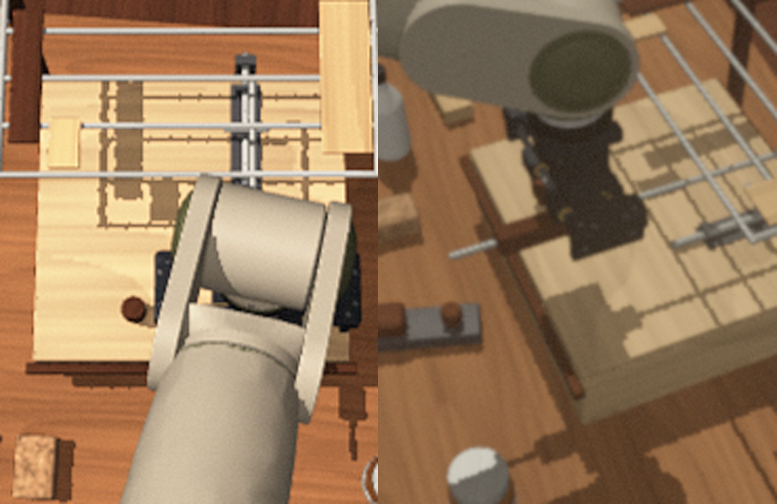

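The rod's shaft (crop column 253) lies over the bolt, reaching past the second rack bar, and the rod is level in the side view. I'll check where the hook projects before lowering.

```bash
python3 - <<'E'
from h import *
e=r.sense()['eef_pos']; O=np.array([.6738,.1122]);a=.080;R=np.array([[np.cos(a),-np.sin(a)],[np.sin(a),np.cos(a)]])
h=e[:2]+R@[.2395,0]; print('hook box',R.T@(h-O)); f=lambda p:((p[0]-215)*2.1,(p[1]-100)*2.1)
print('hook crop',f(proj('top',[*h,.197])),'bar crop',f(proj('top',[*(O+R@[.087,-.06]),.131])))
im=cv2.imread('pics/t2.png'); c=cv2.resize(im[125:195,300:370],None,fx=8,fy=8,interpolation=2); cv2.imwrite('pics/c5.png',c)
e[2]=.148-.005; go(e,.08+np.pi/2)
E
```

```text
hook box [ 0.11799808 -0.06225669]
hook crop (np.float64(250.80077538530975), np.float64(77.37951727354051)) bar crop (np.float64(246.9873314376026), np.float64(129.3356460743704))
dp [-0.      0.      0.0619] rot [-0.0001 -0.0004 -0.0016] rows 0.9289157753783585 0.01757878052190939
```

View pics/c5.png

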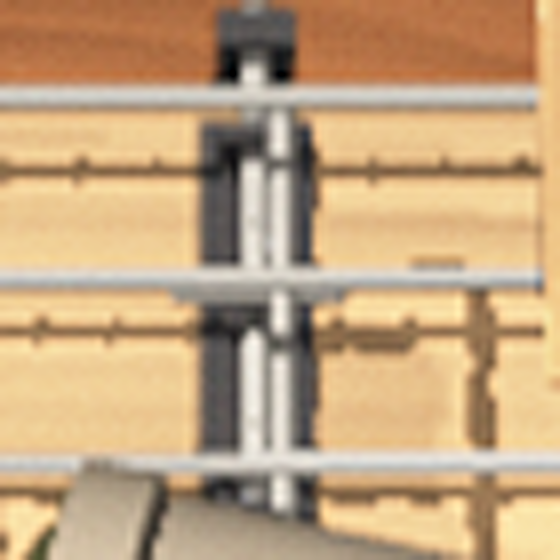

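The hook end hides under the rear bar at about (335,137), as predicted. The crossbar spans (321–344,161.6), so the hook is behind it. Lower, then pull slowly.

Call:
{"api": "jog_arm", "payload": {
  "dp": [
    [0,0.003,0.02],
    [0,0.003,0.04],
    [0,0.003,0.055],
    [0,0.003,0.062],
    [0,0.003,0.062]
  ],
  "delta_rot": [
    [0,0,0],
    [0,0,0],
    [0,0,0],
    [0,0,0],
    [0,0,0]
  ],
  "gripper": [10,10,10,10,10]
}}

```text
time: 6.05
eef_pos: [0.5576, 0.0436, 0.1428]
tool_rot: [-0.0, -0.039, 0.999, 0.0]
ft_force: [-0.2, 0.7, -2.0]
grip_width: 0.0218
```

Call:
{"api": "jog_arm", "payload": {
  "dp": [
    [0.008,0,0],
    [0.016,0,0],
    [0.022,0,0],
    [0.028,0,0],
    [0.034,0,0],
    [0.04,0,0],
    [0.045,0,0],
    [0.05,0,0]
  ],
  "delta_rot": [
    [0,0,0],
    [0,0,0],
    [0,0,0],
    [0,0,0],
    [0,0,0],
    [0,0,0],
    [0,0,0],
    [0,0,0]
  ],
  "gripper": [10,10,10,10,10,10,10,10]
}}

```text
time: 6.85
eef_pos: [0.5202, 0.0411, 0.1433]
tool_rot: [0.0, -0.04, 0.999, -0.0]
ft_force: [1.8, -0.5, -2.4]
grip_width: 0.0216
```

Call:
{"api": "jog_arm", "payload": {
  "dp": [
    [0.006,0,0],
    [0.012,0,0],
    [0.018,0,0],
    [0.024,0,0],
    [0.028,0,0],
    [0.028,0,0]
  ],
  "delta_rot": [
    [0,0,0],
    [0,0,0],
    [0,0,0],
    [0,0,0],
    [0,0,0],
    [0,0,0]
  ],
  "gripper": [10,10,10,10,10,10]
}}

```text
time: 7.45
eef_pos: [0.499, 0.0395, 0.1432]
tool_rot: [-0.0, -0.04, 0.999, 0.0]
ft_force: [-0.0, 0.5, -0.9]
grip_width: 0.0218
```

Call:
{"api": "jog_arm", "payload": {
  "dp": [
    [0.002,0,0],
    [0.004,0,0],
    [0.004,0,0]
  ],
  "delta_rot": [
    [0,0,0],
    [0,0,0],
    [0,0,0]
  ],
  "gripper": [10,10,10]
}}

```text
time: 7.75
eef_pos: [0.4963, 0.0392, 0.1432]
tool_rot: [-0.0, -0.04, 0.999, 0.0]
ft_force: [1.1, -0.4, -1.1]
grip_width: 0.0222
```

Call:
{"api": "jog_arm", "payload": {
  "dp": [
    [0.002,0,0],
    [0.004,0,0],
    [0.004,0,0]
  ],
  "delta_rot": [
    [0,0,0],
    [0,0,0],
    [0,0,0]
  ],
  "gripper": [10,10,10]
}}

```text
time: 8.05
eef_pos: [0.4952, 0.0388, 0.144]
tool_rot: [0.003, -0.039, 0.999, -0.0]
ft_force: [10.2, 0.9, -2.4]
grip_width: 0.0217
```

```bash
python3 - <<'E'
from h import *
st(); t=snap('top','t3.png')
E
```

```text
{'time': np.float64(8.05), 'eef_pos': array([0.4952, 0.0388, 0.144 ]), 'tool_rot': array([ 2.800e-03, -3.930e-02,  9.992e-01, -3.000e-04]), 'ft_force': array([10.1628,  0.9057, -2.4011]), 'grip_width': np.float64(0.0217), 'joint_positions': array([-1.5840e-01,  3.6660e-01,  1.7299e+00,  7.0000e-04,  1.0396e+00,
       -1.8083e+00])}
```

The force rose to 10 N, so the bolt is at its stop. Unhook, lift and carry the rod over its rest.

Call:
{"api": "jog_arm", "payload": {
  "dp": [
    [-0.008,0,0],
    [-0.016,0,0],
    [-0.016,0,-0.01],
    [-0.016,0,-0.04],
    [-0.016,0,-0.07],
    [-0.016,0,-0.07]
  ],
  "delta_rot": [
    [0,0,0],
    [0,0,0],
    [0,0,0],
    [0,0,0],
    [0,0,0],
    [0,0,0]
  ],
  "gripper": [10,10,10,10,10,10]
}}

```text
time: 8.7
eef_pos: [0.5064, 0.0398, 0.1984]
tool_rot: [0.002, -0.04, 0.999, -0.0]
ft_force: [-0.7, -0.1, -1.9]
grip_width: 0.0222
```

```bash
python3 -c "
from h import *
st(); go([.443,-.2915,.19],.07+np.pi/2)"
```

```text
{'time': np.float64(8.7), 'eef_pos': array([0.5064, 0.0398, 0.1984]), 'tool_rot': array([ 2.300e-03, -3.970e-02,  9.992e-01, -5.000e-04]), 'ft_force': array([-0.728 , -0.0683, -1.8906]), 'grip_width': np.float64(0.0222), 'joint_positions': array([-1.5250e-01,  3.2340e-01,  1.6318e+00, -1.0000e-04,  1.1817e+00,
       -1.8026e+00])}
dp [ 0.1193 -0.4337  0.0111] rot [-0.0007  0.0029  0.0059] rows 6.748905533981223 0.06985278098787501
```

Call:
{"api": "jog_arm", "payload": {
  "dp": [
    [0.015,-0.04,0],
    [0.03,-0.09,0.005],
    [0.045,-0.15,0.01],
    [0.06,-0.21,0.011],
    [0.075,-0.27,0.011],
    [0.09,-0.33,0.011],
    [0.105,-0.38,0.011],
    [0.115,-0.415,0.011],
    [0.119,-0.434,0.011],
    [0.119,-0.434,0.011],
    [0.119,-0.434,0.011]
  ],
  "delta_rot": [
    [0,0,0],
    [0,0,0],
    [0,0,0],
    [0,0.002,0.003],
    [0,0.003,0.006],
    [0,0.003,0.006],
    [0,0.003,0.006],
    [0,0.003,0.006],
    [0,0.003,0.006],
    [0,0.003,0.006],
    [0,0.003,0.006]
  ],
  "gripper": [10,10,10,10,10,10,10,10,10,10,10]
}}

```text
time: 9.8
eef_pos: [0.4423, -0.2905, 0.187]
tool_rot: [-0.003, -0.035, 0.999, 0.0]
ft_force: [0.8, 0.4, -1.5]
grip_width: 0.0222
```

```bash
python3 - <<'E'
from h import *
st(); s=snap('side','s4.png'); t=snap('top','t4.png')
a=cv2.cvtColor(np.hstack([cv2.resize(t[150:390,300:500],None,fx=2,fy=2,interpolation=2),cv2.resize(s[240:480,240:440],None,fx=2,fy=2,interpolation=2)]),4)
cv2.imwrite('pics/c6.png',a)
go([.443,-.2915,.072],.07+np.pi/2)
e=r.sense()['eef_pos']
d=np.array([np.cos(.07),np.sin(.07)])
for n in('top','side'): print(n,'expect hook',proj(n,[*(e[:2]+.2395*d),e[2]+.005]),'stub',proj(n,[*(e[:2]-.125*d),e[2]+.005]))
E
```

```text
{'time': np.float64(9.8), 'eef_pos': array([ 0.4423, -0.2905,  0.187 ]), 'tool_rot': array([-2.700e-03, -3.510e-02,  9.994e-01,  5.000e-04]), 'ft_force': array([ 0.838 ,  0.4096, -1.5415]), 'grip_width': np.float64(0.0222), 'joint_positions': array([-0.8012,  0.3845,  1.5766, -0.0036,  1.1848, -2.4409])}
dp [-0.0013 -0.0018  0.1538] rot [ 0.0003 -0.0031  0.0008] rows 2.3070135425082663 0.03431132677639278
top expect hook (np.float64(487.6923230319649), np.float64(200.507595383408)) stub (np.float64(498.17198054952473), np.float64(378.717883463322))
side expect hook (np.float64(444.0319716442043), np.float64(329.5320233743866)) stub (np.float64(233.59414151405224), np.float64(411.5686540666415))
```

View pics/c6.png

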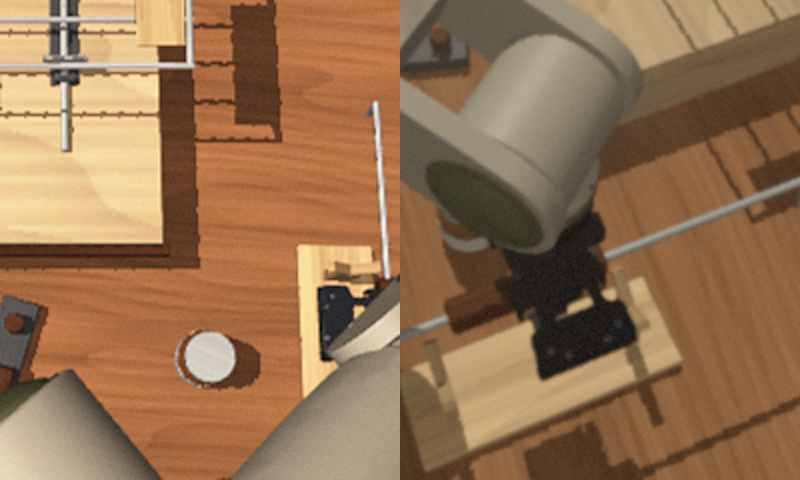

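The hook is at (488,201), against a predicted (487.7,200.5), so the rod hasn't slipped. The bolt's crossbar now stands at the front staple. Lower the rod into the notches and release.

Call:
{"api": "jog_arm", "payload": {
  "dp": [
    [-0.001,-0.002,0.04],
    [-0.001,-0.002,0.09],
    [-0.001,-0.002,0.125],
    [-0.001,-0.002,0.145],
    [-0.001,-0.002,0.154],
    [-0.001,-0.002,0.155],
    [-0.001,-0.002,0.155],
    [-0.001,-0.002,0.155],
    [-0.001,-0.002,0.155],
    [-0.001,-0.002,0.155],
    [-0.001,-0.002,0.155],
    [-0.001,-0.002,0.155],
    [-0.001,-0.002,0.155]
  ],
  "delta_rot": [
    [0,-0.003,0],
    [0,-0.003,0],
    [0,-0.003,0],
    [0,-0.003,0],
    [0,-0.003,0],
    [0,-0.003,0],
    [0,-0.003,0],
    [0,-0.003,0],
    [0,-0.003,0],
    [0,-0.003,0],
    [0,-0.003,0],
    [0,-0.003,0],
    [0,-0.003,0]
  ],
  "gripper": [10,10,10,10,10,10,10,24,30,40,50,56,56]
}}

```text
time: 11.2
eef_pos: [0.4425, -0.2931, 0.0713]
tool_rot: [0.0, -0.035, 0.999, -0.0]
ft_force: [0.8, 0.7, -0.8]
grip_width: 0.0559
```

Call:
{"api": "jog_arm", "payload": {
  "dp": [
    [0,0,-0.02],
    [0,0,-0.05],
    [0,0,-0.1],
    [0,0,-0.16],
    [0,0,-0.2],
    [0,0,-0.2],
    [0,0,-0.2]
  ],
  "delta_rot": [
    [0,0,0],
    [0,0,0],
    [0,0,0],
    [0,0,0],
    [0,0,0],
    [0,0,0],
    [0,0,0]
  ],
  "gripper": [56,56,56,56,56,56,56]
}}

```text
time: 11.9
eef_pos: [0.4424, -0.293, 0.2209]
tool_rot: [0.0, -0.035, 0.999, -0.0]
ft_force: [-0.8, 0.0, -0.7]
grip_width: 0.0563
```

```bash
python3 - <<'E'
from h import *
st()
k=np.array([.5605,.1645]); print(k)
# approach above knob, tool y along box x (push with grip across), fingers straddling in y? choose yaw options
go([*k,.23],.08+np.pi/2); go([*k,.23],.08)
E
```

```text
{'time': np.float64(11.9), 'eef_pos': array([ 0.4424, -0.293 ,  0.2209]), 'tool_rot': array([ 0.    , -0.0348,  0.9994, -0.    ]), 'ft_force': array([-0.7662,  0.006 , -0.7336]), 'grip_width': np.float64(0.0563), 'joint_positions': array([-0.8059,  0.3515,  1.5298,  0.    ,  1.2602, -2.4464])}
[0.5605 0.1645]
dp [-0.1996  0.5975 -0.0121] rot [-0.0001  0.0001 -0.0066] rows 9.45147410303142 0.06871275629815962
dp [-0.1996  0.5975 -0.0121] rot [-0.000e+00  1.000e-04  9.934e-01] rows 9.45147410303142 10.40859180025368
```

Call:
{"api": "jog_arm", "payload": {
  "dp": [
    [-0.01,0.03,-0.012],
    [-0.03,0.08,-0.012],
    [-0.05,0.14,-0.012],
    [-0.07,0.2,-0.012],
    [-0.09,0.26,-0.012],
    [-0.11,0.32,-0.012],
    [-0.13,0.38,-0.012],
    [-0.15,0.44,-0.012],
    [-0.17,0.5,-0.012],
    [-0.185,0.55,-0.012],
    [-0.195,0.585,-0.012],
    [-0.2,0.5975,-0.012],
    [-0.2,0.5975,-0.012],
    [-0.2,0.5975,-0.012]
  ],
  "delta_rot": [
    [0,0,0],
    [0,0,0],
    [0,0,0],
    [0,0,-0.0066],
    [0,0,-0.0066],
    [0,0,-0.0066],
    [0,0,-0.0066],
    [0,0,-0.0066],
    [0,0,-0.0066],
    [0,0,-0.0066],
    [0,0,-0.0066],
    [0,0,-0.0066],
    [0,0,-0.0066],
    [0,0,-0.0066]
  ],
  "gripper": [60,60,60,60,60,60,60,60,60,60,60,60,60,60]
}}

```text
time: 13.3
eef_pos: [0.5607, 0.1632, 0.2295]
tool_rot: [-0.001, -0.04, 0.999, -0.0]
ft_force: [-0.9, 0.3, -0.4]
grip_width: 0.0598
```

```bash
python3 - <<'E'
from h import *
st(); go([.5605,.1645,.118],.08+np.pi/2)
t=snap('top','t5.png'); s=snap('side','s5.png')
a=cv2.cvtColor(np.hstack([cv2.resize(t[200:390,440:500],None,fx=3,fy=3,interpolation=2),cv2.resize(s[330:480,230:440],(798,570),interpolation=2)[:,:600]]),4) if 0 else cv2.cvtColor(s[130:480,140:480],4)
cv2.imwrite('pics/c7.png',cv2.resize(a,None,fx=1.7,fy=1.7))
# rod in rest check
A=[]
for y in(222,235,245,255,365,370):
    row=t[y,460:495].astype(int); m=(np.ptp(row,axis=1)<45)&(row.mean(1)>110); A.append((y,(np.where(m)[0]+460).tolist()))
print(A)
E
```

```text
{'time': np.float64(13.3), 'eef_pos': array([0.5607, 0.1632, 0.2295]), 'tool_rot': array([-7.000e-04, -3.960e-02,  9.992e-01, -2.000e-04]), 'ft_force': array([-0.8891,  0.2812, -0.4155]), 'grip_width': np.float64(0.0598), 'joint_positions': array([ 8.2900e-02,  4.6120e-01,  1.3459e+00, -4.0000e-04,  1.3359e+00,
       -1.5670e+00])}
dp [-1.000e-04  1.800e-03  1.486e-01] rot [-0.0002 -0.0009 -0.0005] rows 2.229870370445664 0.011051906283509851
[(222, [471, 472, 473]), (235, [472, 473, 474]), (245, [473, 474, 475]), (255, [473, 474, 475]), (365, [479, 480, 481]), (370, [479, 480, 481])]
```

View pics/c7.png

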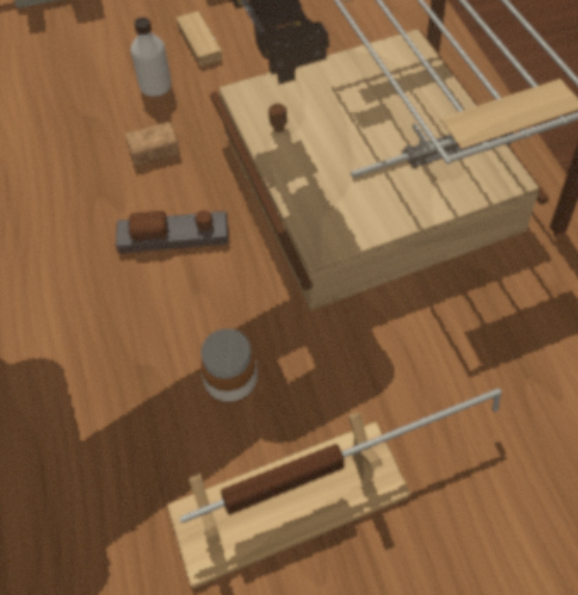

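The rod lies in both notches again, with the same shaft pixels as at the start. The bolt is drawn, and the knob is at crop (278,114). Grip the knob and slide.

Call:
{"api": "jog_arm", "payload": {
  "dp": [
    [0,0.002,0.04],
    [0,0.002,0.09],
    [0,0.002,0.13],
    [0,0.002,0.1485],
    [0,0.002,0.1485],
    [0,0.002,0.1485],
    [0,0.002,0.1485],
    [0,0.002,0.1485],
    [0,0.002,0.1485],
    [0,0.002,0.1485]
  ],
  "delta_rot": [
    [0,0,0],
    [0,0,0],
    [0,0,0],
    [0,0,0],
    [0,0,0],
    [0,0,0],
    [0,0,0],
    [0,0,0],
    [0,0,0],
    [0,0,0]
  ],
  "gripper": [60,60,60,60,60,45,30,15,15,15]
}}

```text
time: 14.4
eef_pos: [0.561, 0.166, 0.1194]
tool_rot: [0.0, -0.04, 0.999, 0.0]
ft_force: [-0.9, 0.1, 2.7]
grip_width: 0.0251
```

Call:
{"api": "jog_arm", "payload": {
  "dp": [
    [0,0.01,0],
    [0,0.025,0],
    [0,0.04,0],
    [0,0.055,0],
    [0,0.07,0],
    [0,0.085,0],
    [0,0.1,0],
    [0,0.115,0],
    [0,0.13,0],
    [0,0.145,0],
    [0,0.152,0],
    [0,0.152,0]
  ],
  "delta_rot": [
    [0,0,0],
    [0,0,0],
    [0,0,0],
    [0,0,0],
    [0,0,0],
    [0,0,0],
    [0,0,0],
    [0,0,0],
    [0,0,0],
    [0,0,0],
    [0,0,0],
    [0,0,0]
  ],
  "gripper": [15,15,15,15,15,15,15,15,15,15,15,15]
}}

```text
time: 15.6
eef_pos: [0.5515, 0.2814, 0.1193]
tool_rot: [0.001, -0.041, 0.999, 0.001]
ft_force: [-0.3, 2.4, 4.0]
grip_width: 0.0251
```

Call:
{"api": "jog_arm", "payload": {
  "dp": [
    [0,0.003,0],
    [0,0.005,0],
    [0,0.007,0],
    [0,0.007,0]
  ],
  "delta_rot": [
    [0,0,0],
    [0,0,0],
    [0,0,0],
    [0,0,0]
  ],
  "gripper": [15,15,15,15]
}}

```text
time: 16.0
eef_pos: [0.5512, 0.2856, 0.1194]
tool_rot: [0.0, -0.04, 0.999, 0.0]
ft_force: [-1.4, -1.0, 5.7]
grip_width: 0.0252
```

Call:
{"api": "jog_arm", "payload": {
  "dp": [
    [0,0,0],
    [0,0,0],
    [0,0,0],
    [0,0,0],
    [0,0,0],
    [0,0,-0.03],
    [0,0,-0.08],
    [0,0,-0.14],
    [0,0,-0.2],
    [0,0,-0.2],
    [0.06,0,-0.2],
    [0.12,0,-0.2],
    [0.18,0,-0.2],
    [0.2,0,-0.2],
    [0.2,0,-0.2]
  ],
  "delta_rot": [
    [0,0,0],
    [0,0,0],
    [0,0,0],
    [0,0,0],
    [0,0,0],
    [0,0,0],
    [0,0,0],
    [0,0,0],
    [0,0,0],
    [0,0,0],
    [0,0,0],
    [0,0,0],
    [0,0,0],
    [0,0,0],
    [0,0,0]
  ],
  "gripper": [30,40,50,60,60,60,60,60,60,60,60,60,60,60,60]
}}

```text
time: 17.5
eef_pos: [0.4002, 0.2728, 0.269]
tool_rot: [0.0, -0.041, 0.999, 0.0]
ft_force: [0.2, 0.6, -0.3]
grip_width: 0.0603
```

```bash
python3 - <<'E'
from h import *
st(); snap('top','t6.png'); s=snap('side','s6.png')
t=cv2.imread('pics/t6.png'); cv2.imwrite('pics/c8.png',np.hstack([t[90:400,110:500],cv2.imread('pics/s6.png')[110:420,140:480]]))
O=np.array([.6738,.1122]);a=.080;R=np.array([[np.cos(a),-np.sin(a)],[np.sin(a),np.cos(a)]])
for tr in(.112,.12): print(tr,[proj(n,[*(O+R@[-.11,.06+tr]),.1305]) for n in('top','side')])
E
```

```text
{'time': np.float64(17.5), 'eef_pos': array([0.4002, 0.2728, 0.269 ]), 'tool_rot': array([ 1.000e-04, -4.060e-02,  9.992e-01,  1.000e-04]), 'ft_force': array([ 0.1909,  0.6146, -0.2649]), 'grip_width': np.float64(0.0603), 'joint_positions': array([ 3.5580e-01,  2.1060e-01,  1.5878e+00,  1.0000e-04,  1.3431e+00,
       -1.2962e+00])}
0.112 [(np.float64(227.28359430235773), np.float64(246.53519889030076)), (np.float64(285.33974284459464), np.float64(164.45577216508292))]
0.12 [(np.float64(223.63539074224082), np.float64(246.5328452471133)), (np.float64(284.21258958654545), np.float64(162.38763082575315))]
```

View pics/c8.png

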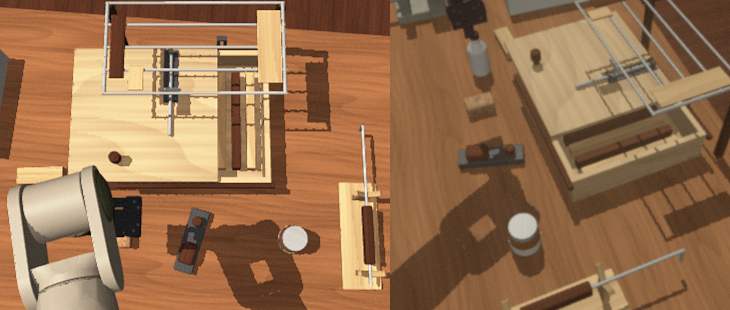

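The lid is open with its knob at about (224,247), which matches 120 mm of travel. The bolt is back, the rod lies in its rest, and the other items I can see are in place. Handing in.

```bash
python3 -c "
from h import *
print(order.finish_job())"
```

```text
the job is handed in; nothing more can be done
None
```

The box is open and the rod is back in its rest. I handed the job in at about 17.6 s of the 72 s allowed; no verdict is reported.

- **Bolt:** I hooked it with the rod, held by its handle, and pulled until the force rose to about 10 N at the stop. Later pictures show the crossbar at the front staple. The hand stayed in front of the rack, well clear of the bolt.
- **Lid:** I slid it by its knob about 120 mm by the arm's measured travel. In the final top view the knob is at about (224,247), against (223.6,246.5) predicted for 120 mm. There was no clear force rise at the lid's stop, so the opening rests on the arm's travel and the picture.
- **Rod:** It lies in both notches. Its shaft pixels in the top view match the starting ones to within a pixel.
- **Other things:** The bottle, jar, plane and sanding block looked unmoved in the pictures, judged by eye. The offcut was last clearly seen in place before the lid was slid and is only partly in the last view. The arm ended clear of everything.

No check failed. The two camera views disagreed by up to about 8 mm on the knob, so I used the average for the grasp.

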